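# Centre a bowl on the banding wheel for waxing its foot

### The job

The fired bowl stands upside down and off-centre on the banding wheel. With your fingertips against its side, gently push it across the wheel until it sits centred on the rings to within 5 mm; then put a fingertip on the bare outer rim of the wheel and turn it at least a quarter turn to see that the bowl runs true. Do not pick the bowl up or touch its raised foot ring, which must stay clean for the wax, and leave everything else on the bench where it is.

Things in the scene. Friction and masses are not known exactly. Their poses are not given: they have to be found in the camera images.
- bowl: Unglazed pinkish-brown fired bowl, upside down and loose on the wheel, 0.25 to 0.5 kg, slides at 1 to 4 N. Origin: centre of its mouth, at the wheel's surface; z up. Round, heights above the wheel: 122 mm across and upright from 2 to 12 mm, curving in to 114 mm at 26 mm, 94 mm at 37 mm, 68 mm at 43 mm. Foot ring on top, 60 mm across, 43 to 52 mm high: not to be touched.
- bowl_foot (a point): Centre of the bowl's foot ring, in its upper face, 52 mm above the wheel.
- wheel_center (a point): Centre of the upper face of the banding wheel's head, about 90 mm above the bench. The head is a flat aluminium disc, 250 mm across, 10 mm thick, with dark grooves 212, 172, 134, 90 and 48 mm across, on a green foot fixed to an 18 mm board. The bowl starts 28 to 46 mm off this centre, in any direction.
- wheel_mark (a point): Red paint spot, 10 mm across, on the upper face of the wheel's head, 115 mm from its centre; it turns with the head.
- wheel_head (a joint): Turning of the wheel's head about its upright axis, rad, anticlockwise from above positive, 0 at the start, no limits. The bearing drags (0.03 N m, 0.3 N at the rim) and the head stays where it is left; a fingertip pressed on the outer rim with a few N and moved round carries it along.
- wax_jar: Closed amber glass jar with white cap, 62 mm across, 75 mm high, standing on the board beside the wheel; origin under its centre. Leave alone.
- cup: White cup, 72 mm across, 80 mm high, on the board beside the wheel; origin under its centre. Leave alone.
- tin: Steel tin with green label, 66 mm across, 100 mm high, on the board beside the wheel; origin under its centre. Leave alone.
- wax_brush: Flat brush 200 mm long, 42 mm wide and 20 mm thick, lying on the board beside the wheel; origin under its middle, x along it. Leave alone.
- hammer: Hammer with a wooden handle lying on the bench to the left, 240 mm long; origin under its middle. Leave alone.
- glazed_bowl: Blue glazed bowl, open upwards, 110 mm across, 55 mm high, on the bench to the left; origin under its centre. Leave alone.
- brush_jar: Grey stoneware jar full of brushes, 104 mm across, 220 mm high with the brushes, on the bench to the right; origin under its centre. Leave alone.
Not all that is in view belongs to the job. Of the things that look like the bowl, the largest one is meant.

How it is judged:
On the way, in this order (a step that is already met when the one before it is completed fails the run):
1. the bowl has been pushed to the centre of the wheel (within 5 mm) and is let go (horizontal distance between bowl and wheel_center below 0.005 m and linear speed of bowl below 0.01 m/s and contact force between the fingers and bowl below 0.1 N), for 0.2 s.
2. then the wheel is turned, either way, to about a quarter turn (1.2 rad or more) from where it began, the bowl staying centred ((value of joint wheel_head above 1.2 rad or value of joint wheel_head below -1.2 rad) and horizontal distance between bowl and wheel_center below 0.005 m), for 0.1 s.
At the end, for the whole second after the job is handed in: The bowl stands flat on the wheel, upside down, its centre within 5 mm of the wheel's centre; the wheel rests at least 1.2 rad from where it began, either way; bowl and wheel are still (all of step 2 and z of bowl in the frame of wheel_center between -0.003 and 0.003 m and angle between bowl's own z axis and vertical below 0.05 rad and linear speed of bowl below 0.01 m/s and velocity of joint wheel_head between -0.05 and 0.05 rad/s); the robot touches nothing.
It fails at once if the bowl is lifted or carried (more than 6 mm off the wheel), tipped, or pushed off the wheel (z of bowl in the frame of wheel_center above 0.006 m or angle between bowl's own z axis and vertical above 0.15 rad or z of bowl in the frame of wheel_center below -0.006 m).
It fails at once if the bowl's foot ring is touched (contact force between any of the fingers, the arm and bowl_c1 above 0.5 N).
It fails at once if the bowl is struck or pressed hard (over 25 N) (contact force between any of the fingers, the arm and bowl above 25 N).
It fails at once if another thing on the bench is moved more than 20 mm (distance of any of wax_jar, cup, tin, wax_brush, hammer, glazed_bowl, brush_jar from where it was at the start of the episode above 0.02 m).
It also fails if it takes over 48 s, if anything falls off the work surface, if the arm or the gripper's body presses on something with over 40 N, if the wrist force passes 120 N, or if a joint passes its speed limit or range.

### The arm

A 7-joint arm with a two-finger parallel gripper is mounted at the origin on the work surface. World frame = base frame: x ahead of the robot, y to its left, z up, the work surface at z = 0. Lengths are in m, angles in rad, forces in N, time in s.
With the tool pointing down it reaches from about 0.4 to 0.875 m from the base axis. Payload 4.4 kg.
Tool frame: the origin (TCP) lies at the very end of the fingers, on their centre line; the grasp point (between the pads) lies 19 mm behind it; z points along the fingers, y is the line along which they close (so a half turn about z gives the same grasp; the last joint's range is limited). The gripper opens to 85 mm and grips with 20 to 120 N. Pads are 22 mm wide; open, the fingers measure 114 mm over their backs; the gripper's body (76 mm by 85 mm) begins 54 mm behind the grasp point. The pads swing forward as they close: fully open they stand 13 mm farther back than shut.
Start: joints at [-1.402, 0.628, 0.038, 1.517, -0.027, 0.996, -0.02], TCP at [0.151, 0.632, 0.231] pointing down, gripper open.
Joint ranges: [-3.06, 3.06], [-0.37, 2.12], [-1.25, 1.32], [0.18, 2.47], [-1.1, 4.24], [0.23, 1.98], [-2.94, 2.94]. Speed limits (rad/s): [2.57, 2.57, 3.14, 3.14, 3.14, 3.14, 3.14].

### API

Orientations are given as a unit quaternion [w, x, y, z].
In Python, from workcell import manip, eyes gives the robot as it stands.
- The arm moves only by the tool servo_tool, never from a script. Its argument "increments" is a list of rows, each a list of 3 entries, a list of its own where there are three numbers: the shift along the world's x, y, z normalised to -1 to 1, where 1 is 500 mm, then the turn, a rotation vector about the world's x, y, z normalised to -1 to 1, where 1 is 0.12 rad, then the opening, from 0 (shut) to 1 (fully open). A call has 1 to 12 rows; each row shifts and turns the commanded pose from where the row before left it; what a row does not reach is not made up. A row lasts 1/10 s, in which the tool goes at most 50 mm and 8.59 degrees, less where a joint would pass 70% of its speed; a pose out of reach is approached as far as the arm can. A call with a number of a shift or a turn outside -1 to 1 is refused whole. A call with a gripper value outside its range is refused whole. The fingers move at their own pace and stop on an object; "newtons" is the grip in N (left out, the last holds). Time passes only in rows, so rows that do not move let the fingers close. It gives the time, the measured TCP pose, the force, the opening and the grip force at its end, in the units of the state.
- manip.get_state(): the state, without advancing time (a new reading comes with each control period).
- eyes.read_camera(name): name is "scene" or "top"; returns a dict with "img" (400x640x3 uint8, red, green, blue), "fx", "fy", "cx", "cy" (pixels), "rvec" (rotation vector, rad) and "tvec" (3), from world to camera coordinates, as OpenCV has them. Camera axes: x right, y down, z forward; pixel columns grow to the right and rows downward; lengths in m; the calibration is good to about 2 mm. A picture is of the moment at which its call begins. There is no depth.
- manip.sign_off(): hands the job in; it is judged then, once.
The state is a dict: "time_s": time; "joint_positions": joint angles; "dq": joint speeds; "joint_efforts": joint torques, N m; "tool_pos": TCP position; "orientation": TCP orientation; "contact_force": force on the tool from outside, world axes, zero at the start; "torque": the same for the moment, N m; "width": finger opening in m; "finger_force": force on a finger pad.
Only numpy, scipy, OpenCV 4.12 (cv2) and the standard library are available. Lean on these libraries where they do the work, as an engineer would, in place of code of your own. Each camera call takes 0.05 s, during which the arm holds its last target. There are 200 camera calls.

## Working session

There is one attempt and no reset: what is moved stays moved. The work goes in short steps, Python scripts to look and compute and a tool call to move; the robot and the scene stay as the last step left them, time stands still between calls to the robot, and variables do not carry over. Pictures are saved under pics/ and viewed, at most 10 in all, crops included, and the job is handed in when it is done.

Besides the shell and the picture viewer there is one more tool, called after "Call:" by a JSON object that holds its "api" and its "payload". servo_tool: Moves the arm, as the interface text tells. Its arguments: {"type":"object","properties":{"increments":{"type":"array"},"newtons":{"type":"number"}},"required":["increments"]}

```bash
mkdir -p pics; cat > h.py <<'E'
import numpy as np, cv2
from workcell import manip, eyes
def cam(n):
    c=eyes.read_camera(n); R=cv2.Rodrigues(np.array(c["rvec"],float))[0]; t=np.array(c["tvec"],float).ravel()
    return c,R,t
def ray(C,u,v):
    c,R,t=C; d=R.T@np.array([(u-c["cx"])/c["fx"],(v-c["cy"])/c["fy"],1]); return -R.T@t,d
def onz(C,u,v,z):
    o,d=ray(C,u,v); return o+d*(z-o[2])/d[2]
def proj(C,p):
    c,R,t=C; q=R@np.array(p)+t; return c["fx"]*q[0]/q[2]+c["cx"],c["fy"]*q[1]/q[2]+c["cy"]
def tri(A,a,B,b):
    o1,d1=ray(A,*a);o2,d2=ray(B,*b)
    s=np.linalg.lstsq(np.c_[d1,-d2],o2-o1,rcond=None)[0]
    p,q=o1+s[0]*d1,o2+s[1]*d2; return (p+q)/2,np.linalg.norm(p-q)
E
python3 - <<'E'
from h import *
for n in("scene","top"):
    C=cam(n); cv2.imwrite(f"pics/{n}0.png",C[0]["img"][:,:,::-1]); print(n,C[0]["fx"],-C[1].T@C[2])
print(manip.get_state())
E
```

```text
scene 394.72815377051535 [1.3671513  0.2125166  0.84433103]
top 429.1407250433402 [ 0.3200599  -0.00745577  1.5152132 ]
{'time_s': 0.1, 'joint_positions': array([-1.40178085,  0.62923042,  0.03848656,  1.51826978, -0.02698647,
        0.99630854, -0.02001485]), 'dq': array([ 5.19506798e-05, -3.18575058e-03, -1.09515031e-04, -1.67406396e-03,
        6.37547953e-04, -2.00719347e-04,  8.36279694e-05]), 'joint_efforts': array([ 3.97528784e-03, -5.64544630e+01,  1.23077217e+00, -1.93975425e+01,
        1.12913692e-02,  5.52525278e-03, -1.44604184e-05]), 'tool_pos': array([0.15109863, 0.63161684, 0.2304963 ]), 'orientation': array([-7.35959220e-05,  1.17158676e-01,  9.93112846e-01, -8.45348163e-04]), 'contact_force': array([0.08863224, 0.07151838, 0.39236287]), 'torque': array([ 0.00945521, -0.04964158,  0.05599818]), 'finger_force': 0.0, 'width': 0.08556110412185387}
```

View pics/top0.png

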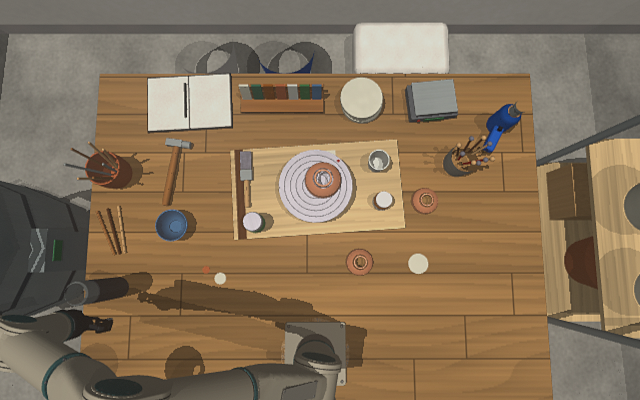

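View pics/scene0.png

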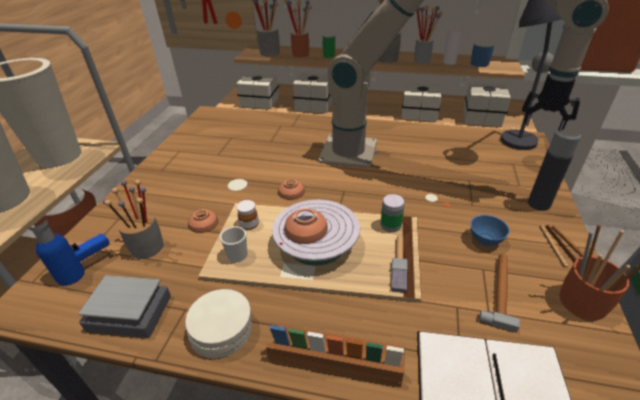

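The top view shows the wheel at about (316,186) with the bowl on it at (322,180). There are two smaller lookalikes on the bench at (425,201) and (359,262). The one on the wheel is the largest and the only one on the rings, so I'll confirm it in a crop and measure it.

```bash
cat > m.py <<'E'
from h import *
def biggest(m,roi,hull=True):
    x0,y0,x1,y1=roi; k=np.zeros(m.shape,np.uint8); k[y0:y1,x0:x1]=m[y0:y1,x0:x1]
    cs,_=cv2.findContours(k,cv2.RETR_EXTERNAL,cv2.CHAIN_APPROX_NONE); c=max(cs,key=cv2.contourArea)
    return cv2.convexHull(c) if hull else c
ROI={"top":(270,140,362,232),"scene":(262,192,370,275)}
def masks(C,n):
    hsv=cv2.cvtColor(C[0]["img"],cv2.COLOR_RGB2HSV).astype(int); H,S,V=hsv[...,0],hsv[...,1],hsv[...,2]
    terr=((H<12)|(H>172))&(S>85)&(V>60)
    wood=(H>=8)&(H<30)&(S>60)
    lav=(S<60)&(V>110)
    k=np.ones((3,3),np.uint8)
    return [(m*255).astype(np.uint8) for m in (lav|terr, terr)]
E
python3 - <<'E'
from m import *
for n,f in(("top",6),("scene",5)):
    C=cam(n); x0,y0,x1,y1=ROI[n]; im=C[0]["img"]; v,w=masks(C,n)
    a=cv2.resize(im[y0:y1,x0:x1,::-1],None,fx=f,fy=f,interpolation=cv2.INTER_CUBIC)
    for m,col in((v,(0,255,0)),(w,(255,0,0))):
        h=biggest(m,ROI[n]); e=cv2.fitEllipse(h); print(n,e)
        cv2.ellipse(a,((( e[0][0]-x0+.5)*f,(e[0][1]-y0+.5)*f),(e[1][0]*f,e[1][1]*f),e[2]),col,1)
    cv2.imwrite(f"pics/{n}1.png",a)
E
```

```text
top ((315.5520935058594, 185.19900512695312), (73.25022888183594, 74.83433532714844), 42.83795928955078)
top ((322.61456298828125, 179.63539123535156), (34.955787658691406, 35.56066131591797), 87.85355377197266)
scene ((315.58709716796875, 229.29812622070312), (60.2205924987793, 88.03807067871094), 87.1333999633789)
scene ((305.3615417480469, 225.9732208251953), (34.382728576660156, 42.389286041259766), 84.20729064941406)
```

View pics/top1.png

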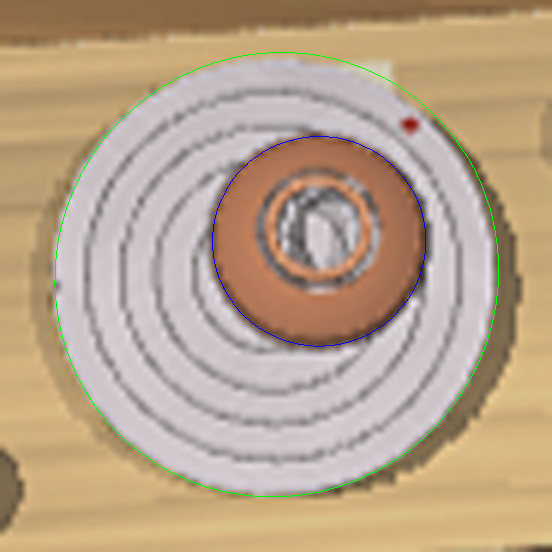

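View pics/scene1.png

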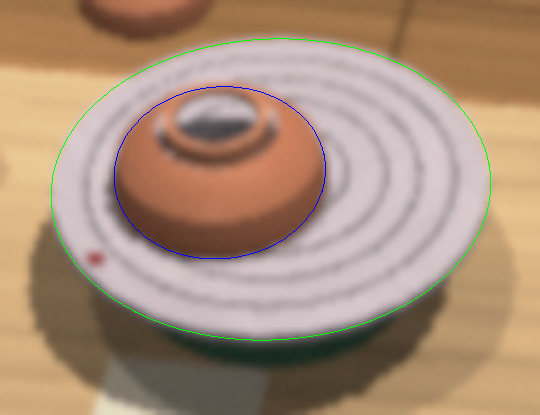

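The crops confirm the target: the bowl with its foot ring on the grooved wheel, with the red mark at the upper right in the top view. Next I'll fit robust circles on height planes and check the heights by triangulation.

```bash
cat >> m.py <<'E'
from scipy.optimize import least_squares
def circ(P):
    r=least_squares(lambda q:np.hypot(P[:,0]-q[0],P[:,1]-q[1])-q[2],[*P.mean(0),.1],loss="soft_l1",f_scale=.001).x
    return r
def planefit(C,h,z): return circ(np.array([onz(C,u,v,z)[:2] for u,v in h.reshape(-1,2).astype(float)]))
WZ=.09
def measure(C):
    v,w=masks(C,"top"); v=cv2.morphologyEx(v,cv2.MORPH_OPEN,cv2.getStructuringElement(cv2.MORPH_ELLIPSE,(21,21)))
    W=planefit(C,biggest(v,ROI["top"]),WZ); B=planefit(C,biggest(w,ROI["top"]),WZ+.009); return W,B
E
python3 - <<'E'
from m import *
T=cam("top"); S=cam("scene")
W,B=measure(T); print("wheel",W,"bowl",B,"off",B[:2]-W[:2])
sv,sw=masks(S,"scene")
for z in(.08,.09,.1): print("scene wheel at",z,planefit(S,biggest(sv,ROI["scene"]),z), "top",planefit(T,biggest(cv2.morphologyEx(masks(T,'top')[0],cv2.MORPH_OPEN,cv2.getStructuringElement(cv2.MORPH_ELLIPSE,(21,21))),ROI["top"]),z))
# ring ellipse in the views: crop px -> px; red mark
r=[]
for C,n in((T,"top"),(S,"scene")):
    i=C[0]["img"].astype(int); m=((i[...,0]>100)&(i[...,1]<75)&(i[...,2]<85)).astype(np.uint8)
    x0,y0,x1,y1=ROI[n]; k=np.zeros_like(m);k[y0:y1,x0:x1]=m[y0:y1,x0:x1]; q=np.argwhere(k); r.append(q.mean(0)[::-1]); print(n,len(q),r[-1])
p,e=tri(T,r[0],S,r[1]); print("mark",p,e,np.linalg.norm(p[:2]-W[:2]))
# foot ring centres read from the crops (top 318,230)/6 ; scene (217,122)/5 
a=(270+318/6-.5,140+229/6-.5); b=(262+216/5-.5,192+120/5-.5)
print("foot",tri(T,a,S,b),"top foot on plane",onz(T,*a,WZ+.052))
# obstacles: project circle tops
for nm,u,v,z in(("tin",254,222,.118),("jar",384,201,.093),("cup",379,160,.098),("brush",246,180,.038),("hammer",175,172,.03),("glazed",172,225,.05),("brushjar",465,162,.1)):
    print(nm,onz(T,u,v,z).round(3))
E
```

```text
wheel [5.57618213e-01 2.18270146e-04 1.20038635e-01] bowl [ 0.57936812 -0.0276785   0.05951025] off [ 0.02174991 -0.02789677]
scene wheel at 0.08 [ 0.55430194 -0.004843    0.12682183] top [5.59286659e-01 2.67710979e-04 1.20882364e-01]
scene wheel at 0.09 [ 0.56493697 -0.00200012  0.1251619 ] top [5.57618213e-01 2.18270146e-04 1.20038635e-01]
scene wheel at 0.1 [0.57557199 0.00084278 0.12350199] top [5.55949772e-01 1.68834603e-04 1.19194899e-01]
top 16 [332.0625 183.25  ]
scene 152 [300.45394737 223.59210526]
mark [ 0.56581448 -0.05305054  0.09417701] 0.013256116216142115 0.053895687462316676
foot (array([ 0.57834081, -0.02739261,  0.13909988]), np.float64(0.0012220235225574997)) top foot on plane [ 0.5776419  -0.02675966  0.142     ]
tin [0.436 0.197 0.118]
jar [ 0.507 -0.233  0.093]
cup [ 0.646 -0.218  0.098]
brush [0.589 0.239 0.038]
hammer [0.62  0.491 0.03 ]
glazed [0.432 0.487 0.05 ]
brushjar [ 0.638 -0.508  0.1  ]
```

```bash
cat >> m.py <<'E'
def groove(C,n,c0,z,excl=None):
    f=4; x0,y0,x1,y1=ROI[n]; g=cv2.cvtColor(C[0]["img"],cv2.COLOR_RGB2GRAY)[y0:y1,x0:x1]
    g=cv2.resize(g,None,fx=f,fy=f,interpolation=cv2.INTER_CUBIC)
    bh=cv2.morphologyEx(g,cv2.MORPH_BLACKHAT,np.ones((13,13),np.uint8)); V,U=np.nonzero(bh>25)
    wt=bh[V,U]; P=np.array([onz(C,(u+.5)/f-.5+x0,(v+.5)/f-.5+y0,z)[:2] for u,v in zip(U,V)]); out=[]
    for R in(.106,.086,.067):
        q=np.array([*c0,R])
        for tol in(.008,.005,.004):
            d=np.hypot(*(P-q[:2]).T); s=abs(d-R)<tol
            if excl is not None: s&=np.hypot(*(P-excl).T)>.075
            q=circ(P[s])
        out.append([*q,s.sum()])
    return np.array(out)
E
python3 - <<'E'
from m import *
np.set_printoptions(precision=4,suppress=True)
T=cam("top"); S=cam("scene"); ex=np.array([.578,-.027])
for z in(.083,.087,.09,.093):
    print(z); print(groove(T,"top",(.558,0),z,ex)); print(groove(S,"scene",(.558+(z-.087)*1.06,-.002),z,ex+[(z-.087)*1.06,0]))
a=(270+409/6-.5,140+125/6-.5); b=(262+96/5-.5,192+258/5-.5); print("mark",tri(T,a,S,b))
E
```

```text
0.083
[[   0.5631   -0.0024    0.1053 4374.    ]
 [   0.5632   -0.0024    0.0853 2386.    ]
 [   0.5636   -0.0035    0.0671 1355.    ]]
[[  0.5552  -0.0049   0.1056 832.    ]
 [  0.5553  -0.0045   0.085  624.    ]
 [  0.5544  -0.006    0.0676 307.    ]]
0.087
[[   0.5625   -0.0025    0.105  4308.    ]
 [   0.5625   -0.0025    0.0851 2367.    ]
 [   0.5628   -0.0034    0.0668 1360.    ]]
[[  0.5595  -0.0038   0.105  812.    ]
 [  0.5596  -0.0037   0.0848 611.    ]
 [  0.5586  -0.0052   0.0676 310.    ]]
0.09
[[   0.562    -0.0025    0.1048 4230.    ]
 [   0.5621   -0.0025    0.0849 2335.    ]
 [   0.5623   -0.0034    0.0667 1356.    ]]
[[  0.5627  -0.003    0.1047 754.    ]
 [  0.5628  -0.003    0.0846 601.    ]
 [  0.5618  -0.0046   0.0675 312.    ]]
0.093
[[   0.5615   -0.0026    0.1047 4129.    ]
 [   0.5615   -0.0025    0.0848 2306.    ]
 [   0.5618   -0.0033    0.0665 1361.    ]]
[[  0.5658  -0.0021   0.1043 678.    ]
 [  0.5661  -0.0025   0.0846 589.    ]
 [  0.565   -0.004    0.0675 315.    ]]
mark (array([ 0.6472, -0.0797,  0.0902]), np.float64(0.001152873833872476))
```

The wheel centre is (0.562, -0.003, 0.090): the two views agree there, the groove radii match, and the mark sits 115 mm out. The bowl is at about (0.578, -0.027), roughly 29 mm off. I'll half-open the fingers as a cradle, turn them square to the push line, and move above a point behind the bowl.

Call:
{"api": "servo_tool", "payload": {"increments": [[[0.046, -0.071, 0.004], [0, 0, -0.31], 0.6], [[0.046, -0.071, 0.004], [0, 0, -0.31], 0.6], [[0.046, -0.071, 0.004], [0, 0, -0.31], 0.6], [[0.046, -0.071, 0.004], [0, 0, -0.31], 0.6], [[0.046, -0.071, 0.004], [0, 0, -0.31], 0.6], [[0.046, -0.071, 0], [0, 0, -0.31], 0.6], [[0.046, -0.071, 0], [0, 0, -0.31], 0.6], [[0.046, -0.071, 0], [0, 0, -0.31], 0.6], [[0.046, -0.071, 0], [0, 0, -0.31], 0.6], [[0.046, -0.071, 0], [0, 0, -0.31], 0.6]]}}

```text
time_s: 1.4
tool_pos: [0.382, 0.2758, 0.2416]
orientation: [0.0, 0.299, 0.954, 0.0]
contact_force: [0.6, 1.1, 1.0]
width: 0.0514
finger_force: 0.0
```

Call:
{"api": "servo_tool", "payload": {"increments": [[[0.048, -0.074, 0], [0, 0, -0.31], 0.6], [[0.048, -0.074, 0], [0, 0, -0.31], 0.6], [[0.048, -0.074, 0], [0, 0, -0.31], 0.6], [[0.048, -0.074, 0], [0, 0, -0.31], 0.6], [[0.048, -0.074, 0], [0, 0, -0.31], 0.6], [[0.048, -0.074, 0], [0, 0, -0.31], 0.6], [[0.048, -0.074, 0], [0, 0, -0.31], 0.6], [[0.048, -0.074, 0], [0, 0, -0.31], 0.6], [[0.048, -0.074, 0], [0, 0, -0.31], 0.6], [[0.048, -0.074, 0], [0, 0, -0.31], 0.6], [[0, 0, 0], [0, 0, 0], 0.6]]}}

```text
time_s: 2.5
tool_pos: [0.6231, -0.1008, 0.2414]
orientation: [0.003, 0.474, 0.881, -0.002]
contact_force: [0.2, -0.9, -0.4]
width: 0.0512
finger_force: 0.0
```

Call:
{"api": "servo_tool", "payload": {"increments": [[[-0.003, 0.018, -0.07], [0, 0, 0], 0.6], [[0, 0, -0.07], [0, 0, 0], 0.6], [[0, 0, -0.07], [0, 0, 0], 0.6], [[0, 0, -0.04], [0, 0, 0], 0.6], [[0, 0, -0.02], [0, 0, 0], 0.6], [[0, 0, -0.018], [0, 0, 0], 0.6], [[0, 0, 0], [0, 0, 0], 0.6]]}}

```text
time_s: 3.2
tool_pos: [0.6195, -0.0836, 0.097]
orientation: [-0.0, 0.47, 0.883, -0.0]
contact_force: [-0.3, -0.4, 0.7]
width: 0.0514
finger_force: 0.0
```

```bash
python3 - <<'E'
from m import *
a=[]
for n,f in(("top",4),("scene",4)):
    C=cam(n); x0,y0,x1,y1=ROI[n]; x0-=5;y0-=25;x1+=5;y1+=5
    a.append(cv2.resize(C[0]["img"][y0:y1,x0:x1,::-1],(390,450),interpolation=cv2.INTER_CUBIC))
cv2.imwrite("pics/s2.png",np.hstack(a)); s=manip.get_state(); print(s["tool_pos"],s["contact_force"])
E
```

```text
[ 0.62043187 -0.0839168   0.09827405] [-0.45915715  0.11626424  0.18167762]
```

View pics/s2.png

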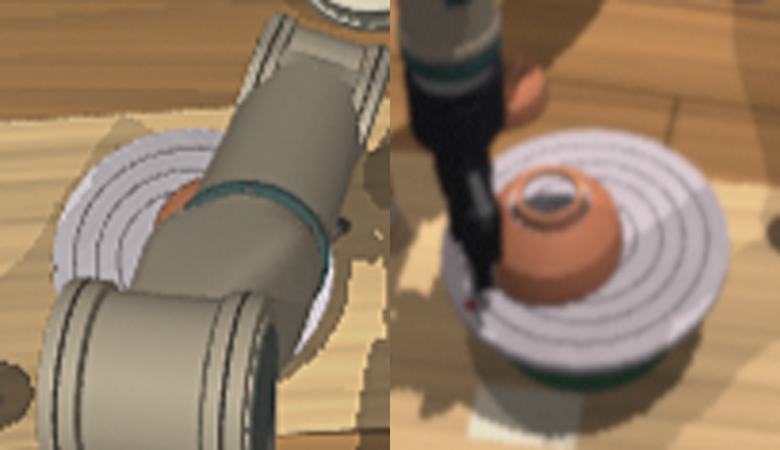

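The scene crop shows the fingers just behind the bowl with the tips near the wheel, and the bowl hasn't moved. The arm hides the top view here. I'll push slowly along the line to the centre, stopping a little short.

Call:
{"api": "servo_tool", "payload": {"increments": [[[-0.007, 0, 0], [0, 0, 0], 0.6], [[-0.0034, 0.005, 0], [0, 0, 0], 0.6], [[-0.0034, 0.005, 0], [0, 0, 0], 0.6], [[-0.0034, 0.005, 0], [0, 0, 0], 0.6], [[-0.0034, 0.005, 0], [0, 0, 0], 0.6], [[-0.0034, 0.005, 0], [0, 0, 0], 0.6]]}}

```text
time_s: 3.9
tool_pos: [0.6084, -0.0717, 0.0979]
orientation: [0.001, 0.47, 0.883, 0.0]
contact_force: [1.5, -2.9, 3.0]
width: 0.0512
finger_force: 1.7
```

Call:
{"api": "servo_tool", "payload": {"increments": [[[-0.0034, 0.005, 0], [0, 0, 0], 0.6], [[-0.0034, 0.005, 0], [0, 0, 0], 0.6], [[-0.0034, 0.005, 0], [0, 0, 0], 0.6], [[0, 0, 0], [0, 0, 0], 0.6]]}}

```text
time_s: 4.3
tool_pos: [0.6027, -0.0634, 0.0976]
orientation: [0.0, 0.47, 0.883, 0.0]
contact_force: [3.0, -1.8, 4.1]
width: 0.0507
finger_force: 2.0
```

```bash
python3 - <<'E'
from m import *
C=cam("scene"); im=C[0]["img"]
a=cv2.resize(im[175:285,250:380,::-1],None,fx=5,fy=5,interpolation=cv2.INTER_CUBIC)
cv2.imwrite("pics/s3.png",a); s=manip.get_state(); print(s["tool_pos"],s["contact_force"])
for nm,z,q in(("foot",.142,(.562,-.003)),("wheel",.09,(.562,-.003))): 
    u,v=proj(C,(*q,z)); print(nm,(u-249.5)*5,(v-174.5)*5)
E
```

```text
[ 0.60266408 -0.06347372  0.09748752] [ 2.46242018 -1.62540031  3.52410428]
foot 326.9674766187467 187.3785079968181
wheel 330.3523558905525 257.2489031428647
```

View pics/s3.png

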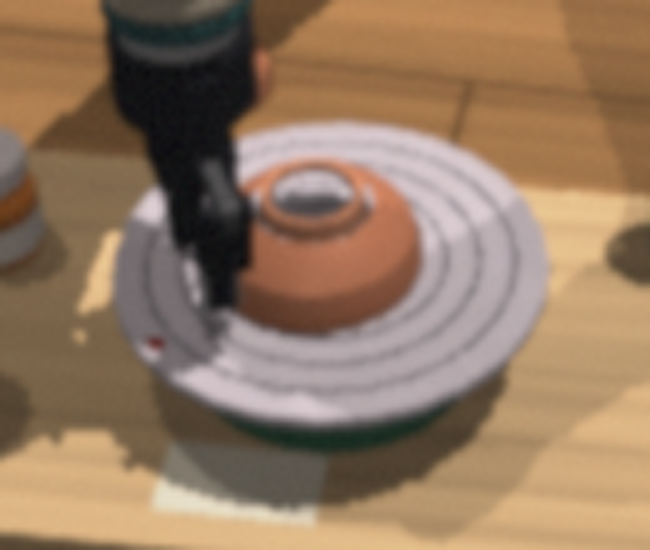

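The foot ring is now near (315,197) in the crop, where centred would be (327,187), so the bowl is still a few mm short. I'll back off and measure it from the top.

Call:
{"api": "servo_tool", "payload": {"increments": [[[0.01, -0.015, 0], [0, 0, 0], 0.6], [[0.01, -0.015, 0.02], [0, 0, 0], 0.6], [[0, 0, 0.08], [0, 0, 0], 0.6], [[0, -0.09, 0.05], [0, 0, 0], 0.6], [[0, -0.09, 0], [0, 0, 0], 0.6], [[0, -0.09, 0], [0, 0, 0], 0.6], [[0, -0.09, 0], [0, 0, 0], 0.6], [[0, 0, 0], [0, 0, 0], 0.6]]}}

```text
time_s: 5.15
tool_pos: [0.6096, -0.2681, 0.1721]
orientation: [0.001, 0.475, 0.88, -0.003]
contact_force: [-0.3, -0.2, -0.0]
width: 0.0512
finger_force: 0.0
```

```bash
cat > look.py <<'E'
from m import *
import sys
np.set_printoptions(precision=4,suppress=True)
T=cam("top");S=cam("scene")
W=np.array([.562,-.0027])
h=biggest(masks(T,"top")[1],ROI["top"]); B=planefit(T,h,.099); print("silhouette",B,B[:2]-W)
print("groove",groove(T,"top",W,.09,B[:2]))
print("scene sil",(e:=cv2.fitEllipse(biggest(masks(S,"scene")[1],ROI["scene"]))))
a=cv2.resize(T[0]["img"][160:210,290:340,::-1],(400,400),interpolation=cv2.INTER_CUBIC)
b=cv2.resize(S[0]["img"][195:245,290:340,::-1],(400,400),interpolation=cv2.INTER_CUBIC)
for C,i,x0,y0 in((T,a,290,160),(S,b,290,195)):
    for p in ((*W,.142),):
        u,v=proj(C,p); cv2.circle(i,(int((u-x0+.5)*8),int((v-y0+.5)*8)),3,(0,255,0),-1)
cv2.imwrite(sys.argv[1],np.hstack([a,b])); s=manip.get_state(); print(s["time_s"],s["tool_pos"],s["contact_force"])
E
python3 look.py pics/l1.png
```

```text
silhouette [ 0.5676 -0.0102  0.0593] [ 0.0056 -0.0075]m.py:16: RuntimeWarning: Mean of empty slice.
  r=least_squares(lambda q:np.hypot(P[:,0]-q[0],P[:,1]-q[1])-q[2],[*P.mean(0),.1],loss="soft_l1",f_scale=.001).x
  ret = um.true_divide(
Traceback (most recent call last):
  File "look.py", line 7, in <module>
    print("groove",groove(T,"top",W,.09,B[:2]))
                   ~~~~~~^^^^^^^^^^^^^^^^^^^^^
  File "m.py", line 33, in groove
    q=circ(P[s])
  File "m.py", line 16, in circ
    r=least_squares(lambda q:np.hypot(P[:,0]-q[0],P[:,1]-q[1])-q[2],[*P.mean(0),.1],loss="soft_l1",f_scale=.001).x
      ~~~~~~~~~~~~~^^^^^^^^^^^^^^^^^^^^^^^^^^^^^^^^^^^^^^^^^^^^^^^^^^^^^^^^^^^^^^^^^^^^^^^^^^^^^^^^^^^^^^^^^^^^^
ValueError: Initial guess is outside of provided bounds
```

```bash
sed -i 's/(.106,.086,.067)/(.106,.086)/; ' m.py; sed -i 's/groove(T,"top",W,.09,B\[:2\])/groove(T,"top",W,.09)/' look.py; python3 look.py pics/l1.png
```

```text
silhouette [ 0.5676 -0.0103  0.0593] [ 0.0056 -0.0076]
groove [[   0.5619   -0.0024    0.1048 4123.    ]
 [   0.5619   -0.0023    0.0847 3220.    ]]
scene sil ((312.40496826171875, 224.0133819580078), (33.8026008605957, 42.33577346801758), 83.34140014648438)
5.35 [ 0.6126 -0.256   0.1713] [0.1186 0.124  0.4464]
```

View pics/l1.png

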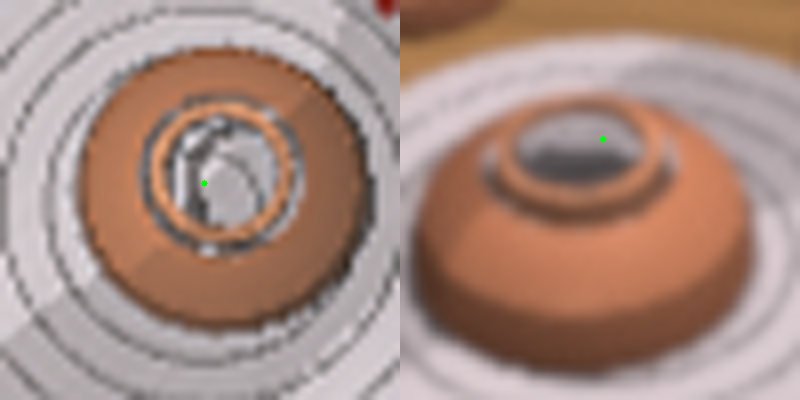

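In the top crop the foot ring is at (223,172), where centred is (204,184), and the scene crop agrees. The bowl is still about (+5, -7.5) mm off, in line with the push. I'll go back behind it and push it the last 9 mm.

Call:
{"api": "servo_tool", "payload": {"increments": [[[0, 0.09, 0], [0, 0, 0], 0.6], [[0, 0.09, 0], [0, 0, 0], 0.6], [[0, 0.09, 0], [0, 0, 0], 0.6], [[0, 0.086, 0], [0, 0, 0], 0.6], [[0, 0, 0], [0, 0, 0], 0.6], [[0, 0, -0.07], [0, 0, 0], 0.6], [[0, 0, -0.05], [0, 0, 0], 0.6], [[0, 0, -0.028], [0, 0, 0], 0.6], [[0, 0, 0], [0, 0, 0], 0.6], [[0, 0, 0], [0, 0, 0], 0.6]]}}

```text
time_s: 6.35
tool_pos: [0.6131, -0.0794, 0.0981]
orientation: [0.0, 0.47, 0.883, 0.0]
contact_force: [0.3, -0.2, 1.2]
width: 0.0513
finger_force: 0.0
```

Call:
{"api": "servo_tool", "payload": {"increments": [[[-0.0039, 0.006, 0], [0, 0, 0], 0.6], [[-0.0039, 0.006, 0], [0, 0, 0], 0.6], [[-0.0039, 0.006, 0], [0, 0, 0], 0.6], [[-0.0039, 0.006, 0], [0, 0, 0], 0.6], [[-0.0039, 0.006, 0], [0, 0, 0], 0.6], [[-0.0039, 0.006, 0], [0, 0, 0], 0.6], [[-0.0039, 0.006, 0], [0, 0, 0], 0.6], [[-0.0039, 0.006, 0], [0, 0, 0], 0.6], [[0, 0, 0], [0, 0, 0], 0.6], [[0, 0, 0], [0, 0, 0], 0.6]]}}

```text
time_s: 7.35
tool_pos: [0.5968, -0.0552, 0.0976]
orientation: [-0.0, 0.47, 0.883, 0.0]
contact_force: [0.2, 0.0, 1.5]
width: 0.0512
finger_force: 0.3
```

Call:
{"api": "servo_tool", "payload": {"increments": [[[0.01, -0.015, 0], [0, 0, 0], 0.6], [[0.01, -0.015, 0.02], [0, 0, 0], 0.6], [[0, 0, 0.08], [0, 0, 0], 0.6], [[0, -0.09, 0.05], [0, 0, 0], 0.6], [[0, -0.09, 0], [0, 0, 0], 0.6], [[0, -0.09, 0], [0, 0, 0], 0.6], [[0, -0.09, 0], [0, 0, 0], 0.6], [[0, 0, 0], [0, 0, 0], 0.6]]}}

```text
time_s: 8.15
tool_pos: [0.6047, -0.2608, 0.1732]
orientation: [0.002, 0.475, 0.88, -0.004]
contact_force: [-1.2, -0.9, 0.8]
width: 0.051
finger_force: 0.0
```

```bash
python3 look.py pics/l2.png
```

```text
silhouette [ 0.5613 -0.0017  0.0595] [-0.0007  0.001 ]
groove [[   0.5619   -0.0024    0.1048 4130.    ]
 [   0.562    -0.0023    0.0847 3115.    ]]
scene sil ((316.0523376464844, 222.9095458984375), (33.63626480102539, 42.57135772705078), 84.27430725097656)
8.25 [ 0.6064 -0.2521  0.1724] [-0.0876  0.2307 -0.225 ]
```

View pics/l2.png

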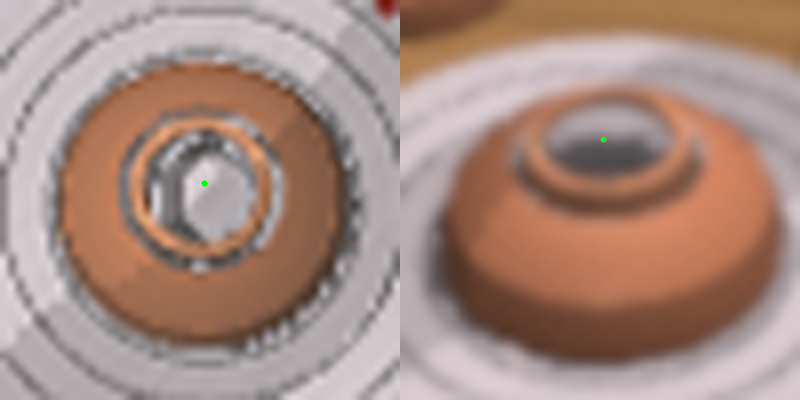

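The top crop has the foot ring at (202,187) against a centred (204,184), and the scene view agrees. The bowl is within about 1.5 mm, so that step is done. Now I'll shut the fingers and go over the outer rim on the right side.

Call:
{"api": "servo_tool", "payload": {"increments": [[[-0.03, 0.06, 0], [0, 0, 0], 0], [[-0.03, 0.07, 0], [0, 0, 0], 0], [[-0.03, 0.07, 0], [0, 0, 0], 0], [[0, 0.07, -0.03], [0, 0, 0], 0], [[0, 0, -0.05], [0, 0, 0], 0], [[0, 0, -0.04], [0, 0, 0], 0], [[0, 0, -0.02], [0, 0, 0], 0], [[0, 0, -0.01], [0, 0, 0], 0], [[0, 0, 0], [0, 0, 0], 0], [[0, 0, 0], [0, 0, 0], 0]]}}

```text
time_s: 9.25
tool_pos: [0.5626, -0.1145, 0.0976]
orientation: [0.001, 0.47, 0.883, 0.0]
contact_force: [-0.4, 0.5, -0.1]
width: 0.0004
finger_force: 0.0
```

Call:
{"api": "servo_tool", "payload": {"increments": [[[0, -0.004, -0.006], [0, 0, 0], 0], [[0, 0, -0.004], [0, 0, 0], 0], [[0, 0, -0.003], [0, 0, 0], 0], [[0, 0, -0.002], [0, 0, 0], 0], [[0, 0, 0], [0, 0, 0], 0], [[0, 0, 0], [0, 0, 0], 0]]}}

```text
time_s: 9.85
tool_pos: [0.5629, -0.1164, 0.0901]
orientation: [0.001, 0.47, 0.883, 0.0]
contact_force: [-0.1, 0.3, 5.5]
width: 0.0002
finger_force: 2.8
```

It's pressing at about 5 N. Now turning anticlockwise along the rim.

Call:
{"api": "servo_tool", "payload": {"increments": [[[0.0091, 0.0002, 0], [0, 0, 0], 0], [[0.0136, 0.001, 0], [0, 0, 0], 0], [[0.0225, 0.0034, 0], [0, 0, 0], 0], [[0.022, 0.0056, 0], [0, 0, 0], 0], [[0.0214, 0.0078, 0], [0, 0, 0], 0], [[0.0205, 0.0099, 0], [0, 0, 0], 0], [[0.0194, 0.0119, 0], [0, 0, 0], 0], [[0.0181, 0.0138, 0], [0, 0, 0], 0], [[0.0166, 0.0155, 0], [0, 0, 0], 0], [[0.015, 0.0171, 0], [0, 0, 0], 0], [[0.0132, 0.0185, 0], [0, 0, 0], 0], [[0.0113, 0.0197, 0], [0, 0, 0], 0]]}}

```text
time_s: 11.05
tool_pos: [0.6644, -0.0542, 0.0902]
orientation: [0.001, 0.47, 0.883, 0.0]
contact_force: [0.3, -1.1, 5.0]
width: 0.0001
finger_force: 2.8
```

Call:
{"api": "servo_tool", "payload": {"increments": [[[0.0093, 0.0207, 0], [0, 0, 0], 0], [[0.0072, 0.0216, 0], [0, 0, 0], 0], [[0.005, 0.0222, 0], [0, 0, 0], 0], [[0.0028, 0.0226, 0], [0, 0, 0], 0], [[0.0005, 0.0227, 0], [0, 0, 0], 0], [[-0.0018, 0.0227, 0], [0, 0, 0], 0], [[-0.0018, 0.0112, 0], [0, 0, 0], 0], [[-0.0023, 0.0111, 0], [0, 0, 0], 0], [[0, 0, 0], [0, 0, 0], 0], [[0, 0, 0], [0, 0, 0], 0]]}}

```text
time_s: 12.05
tool_pos: [0.6737, 0.0241, 0.0901]
orientation: [0.001, 0.47, 0.883, 0.001]
contact_force: [0.7, 1.2, 5.0]
width: -0.0001
finger_force: 2.7
```

Call:
{"api": "servo_tool", "payload": {"increments": [[[0, 0, 0.02], [0, 0, 0], 0], [[0, 0, 0.08], [0, 0, 0], 0], [[0, 0, 0.1], [0, 0, 0], 0], [[0, 0.08, 0.05], [0, 0, 0], 0], [[0, 0.1, 0], [0, 0, 0], 0], [[0, 0.1, 0], [0, 0, 0], 0], [[0, 0.1, 0], [0, 0, 0], 0], [[0, 0.1, 0], [0, 0, 0], 0], [[0, 0, 0], [0, 0, 0], 0], [[0, 0, 0], [0, 0, 0], 0]]}}

```text
time_s: 13.05
tool_pos: [0.6715, 0.2654, 0.2137]
orientation: [-0.001, 0.468, 0.883, -0.001]
contact_force: [-0.2, -0.6, 0.1]
width: -0.0
finger_force: 0.0
```

```bash
python3 look.py pics/l3.png; python3 - <<'E'
from m import *
C=cam("top"); i=C[0]["img"].astype(int); m=((i[...,0]>90)&(i[...,1]<.55*i[...,0])&(i[...,2]<.65*i[...,0]))
for v,u in np.argwhere(m[140:232,270:362]):
    p=onz(C,u+270,v+140,.09)[:2]-[.562,-.0025]; r=np.hypot(*p)
    if r>.1 and r<.125: print(u+270,v+140,r.round(4),np.arctan2(p[1],p[0]).round(3), i[v+140,u+270])
print("start angle",np.arctan2(-.0797+.0025,.6472-.562))
E
```

```text
silhouette [ 0.5615 -0.004   0.0596] [-0.0005 -0.0013]
groove [[   0.5618   -0.0024    0.1048 3240.    ]
 [   0.5618   -0.0024    0.0848 2763.    ]]
scene sil ((315.0674133300781, 222.8181915283203), (34.15725326538086, 42.046897888183594), 87.59363555908203)
13.15 [0.6728 0.2614 0.2143] [-0.0339  0.0471 -0.6152]
285 168 0.1176 1.047 [96 51 45]
286 168 0.1147 1.032 [92 33 23]
start angle -0.7361768682791133
```

View pics/l3.png

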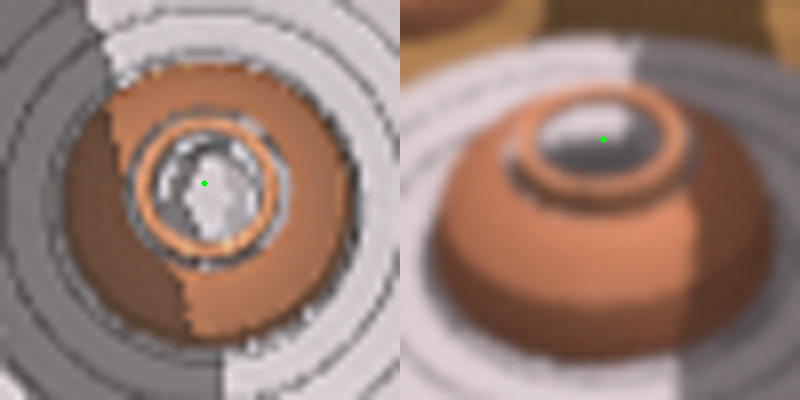

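The foot ring is at (208,187), about 2 mm or less from centre. The mark has gone from -0.74 to 1.04 rad, so the wheel has turned 1.78 rad, and the arm is clear. Handing in.

```bash
python3 -c "
from workcell import manip
print(manip.sign_off())"
```

```text
the job is handed in; nothing more can be done
None
```

I pushed the bowl to within about 2 mm of the wheel's centre, turned the wheel about 1.78 rad by its rim, and handed the job in with the arm clear at about 13 s; no verdict came back.

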